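Lever the hold-down bar off a vial rack and fill the empty cup

TASK

The blue hold-down bar over the row of vials in the rack is snapped into a spring catch at one end. Press the yellow thumb tab at its other end down to lever the bar up out of the catch, take the bar off and lay it flat on the table, clear of the rack, and put the spare vial that stands alone on the table upright and fully home in the one empty cup. Leave the other vials in their cups and do not shift the calculator, red marker, hand stamp or black tape.

Things in the scene. Friction and masses are not known exactly. Their poses are not given: they have to be found in the camera images.
- rack: vial rack fixed to the table: aluminium foot rail 62 (x) by 212 mm (y), 12 mm thick, a grey post at each end. Origin: on the table under its middle; y runs along the row from the catch post (y = -84 mm) to the fulcrum post (+80 mm), which has a 12 mm steel cross-rod on which the bar rocks between two cheeks, 84 mm high; the catch post has two sprung steel jaws, 97 mm high
- rack_fulcrum (a point): top of the cross-rod on the fulcrum post, 78 mm above the table, where the bar rests and rocks
- rack_catch (a point): middle of the catch, between the two sprung jaws, 83 mm above the table: the centre of the bar's pin lies here when it is snapped in
- hold_down_bar: loose bar 24 mm wide (x), 10 thick, 70 g, over the vials: blue from y = -72 to 118 mm, round 16 mm steel pin -96 to -72, yellow tab 34 wide, 12 thick, 116 to 158. Two 5 mm ribs below straddle the cross-rod at y = 80. Origin: underside at mid-row, 78 mm above the table on the rack; axes as the rack's; centre of mass at y = 20 mm. Levered out, the pin rests 11 mm higher on the jaws
- bar_tab (a point): centre of the top of the yellow thumb tab (bar y = +140 mm, 12 mm above the bar's underside), 60 mm outside the fulcrum: press straight down here. Levering the pin out takes 8 to 18 N and about 5 mm of travel; 15 to 18 mm is ample
- bar_fulcrum (a point): point on the bar's underside that rests on the cross-rod
- bar_pin (a point): centre of the bar's steel pin
- cup_1: one of four identical grey round cups in a row along the rack, 36 mm apart, under the hold-down bar. Outside 30 mm (34 mm at the flared rim), 26 mm tall, bore 24.4 mm, inner floor 3 mm above its origin; origin: centre of its underside, 12 mm above the table. Three of the four hold a vial, one is empty; any of the four may be the empty one
- cup_2: one of four identical grey round cups in a row along the rack, 36 mm apart, under the hold-down bar. Outside 30 mm (34 mm at the flared rim), 26 mm tall, bore 24.4 mm, inner floor 3 mm above its origin; origin: centre of its underside, 12 mm above the table. Three of the four hold a vial, one is empty; any of the four may be the empty one
- cup_3: one of four identical grey round cups in a row along the rack, 36 mm apart, under the hold-down bar. Outside 30 mm (34 mm at the flared rim), 26 mm tall, bore 24.4 mm, inner floor 3 mm above its origin; origin: centre of its underside, 12 mm above the table. Three of the four hold a vial, one is empty; any of the four may be the empty one
- cup_4: one of four identical grey round cups in a row along the rack, 36 mm apart, under the hold-down bar. Outside 30 mm (34 mm at the flared rim), 26 mm tall, bore 24.4 mm, inner floor 3 mm above its origin; origin: centre of its underside, 12 mm above the table. Three of the four hold a vial, one is empty; any of the four may be the empty one
- rack_vial_1: green-capped glass vial, 21 mm diameter, 55 mm tall (gripable body and cap: lowest 46 mm); origin: centre of its underside, z up; stands in one of the cups at the start
- rack_vial_2: green-capped glass vial, 21 mm diameter, 55 mm tall (gripable body and cap: lowest 46 mm); origin: centre of its underside, z up; stands in one of the cups at the start
- rack_vial_3: green-capped glass vial, 21 mm diameter, 55 mm tall (gripable body and cap: lowest 46 mm); origin: centre of its underside, z up; stands in one of the cups at the start
- spare_vial: green-capped glass vial, 21 mm diameter, 55 mm tall (gripable body and cap: lowest 46 mm); origin: centre of its underside, z up; stands alone on the table to the right of the rack
- calculator: bystander: dark pocket calculator 112x66x15 mm; origin: centre of its underside
- marker_red: bystander: white marker with red cap, 133 mm long, lying; origin: centre of its underside
- date_stamp: bystander: wooden stamp with black handle, 74 mm tall; origin: centre of its underside
- black_tape: bystander: small black tape roll, 62 mm across, 19 mm high; origin: centre of its underside

How it is judged:
By the outcome, as a careful person would: the job done as asked, in the order asked, and still so for the second after the job is handed in, with the robot touching nothing.
It also fails if it takes over 58 s, if anything falls off the work surface, if the arm or the gripper's body presses on something with over 40 N, if the wrist force passes 120 N, or if a joint passes its speed limit or range.

ROBOT

A 6-joint arm with a two-finger parallel gripper is mounted at the origin on a cart in front of the work surface, level with it; the furniture and walls round the work are solid. World frame = base frame: x ahead of the robot, y to its left, z up, the work surface at z = 0. Lengths are in m, angles in degrees, forces in N, time in s.
With the tool pointing down it reaches from about 0.325 to 0.85 m from the base axis. Payload 15.5 kg.
Tool frame: the origin (TCP) lies midway between the tips of the shut fingers; the grasp point (between the pads) lies 19 mm behind it; z points along the fingers, y is the line along which they close (so a half turn about z gives the same grasp; the last joint's range is limited). The gripper opens to 91 mm and grips with 3 to 60 N. Pads are 32 mm wide; open, the fingers measure 118 mm over their backs; the gripper's body (76 mm by 178 mm) begins 60 mm behind the grasp point.
Start: joints at [69.299, 28.281, 77.091, -0, 74.628, -5.472], TCP at [0.164, 0.603, 0.193] pointing down, gripper open.
Joint ranges: [-166.48, 166.48], [-47.26, 123.95], [12.59, 153.08], [-70.14, 250.14], [6.76, 159.57], [-176.63, 176.63]. Speed limits (degrees/s): [108.29, 108.29, 147.25, 172.46, 172.46, 172.46].

INTERFACE

Orientations are given as a 3x3 rotation matrix whose columns are the frame's x, y, z axes.
In Python, from bench import ctrl gives the robot as it stands. The module is installed in compiled form; this text tells all that it offers. Calls block until the motion is done:
- ctrl.goto(position, orientation): joint-space move of the TCP to a pose.
- ctrl.move_l(position, vel=0.15, ori=None, contact_N=None): straight line of the TCP; ori=None keeps the orientation; vel is the mean speed in m/s. With contact_N (N) it stops when the force on the tool has changed by that much, and returns True; else False.
- ctrl.movej(angles): joint-space move.
- ctrl.command_gripper(opening): opening from 0.0 (shut) to 1.0 (fully open); the grip force is fixed at half the most; returns when the fingers have stopped.
- ctrl.sleep(seconds).
- ctrl.ik(position, orientation): joint angles nearest the present ones, or None.
- ctrl.read_camera(name): name is "scene" or "top" or "wrist"; returns the picture (420x560x3 uint8, blue, green, red); there is no depth.
- ctrl.camera_params(name): a dict with "fx", "fy", "cx", "cy" (pixels), "pose" (4x4, takes a point from camera to world coordinates); the wrist camera has in their place "T_tool_cam" (4x4, takes a point from camera to tool coordinates, whose origin is the TCP and whose axes are the flange's). Camera axes: x right, y up, looking along -z (the intrinsics and any distortion apply to the point x, -y, -z); pixel columns grow to the right and rows downward; lengths in m; the calibration is good to about 2 mm. The wrist camera is an equidistant fisheye: a pixel r from the principal point sees the ray r / f radians off the axis. A picture is of the moment at which its call begins: read the wrist's pose just before it. camera_params takes no time and is no camera call.
A pose or a line that the arm cannot do raises ctrl.MotionError and nothing moves.
- ctrl.sign_off(): hands the job in; it is judged then, once.
Readings, each from a call of its own:
- ctrl.current_t(): time.
- ctrl.current_q(): joint angles.
- ctrl.current_dq(): joint speeds.
- ctrl.current_effort(): joint torques, N m.
- ctrl.current_tool_pos(): TCP position.
- ctrl.current_eef_rot(): TCP orientation.
- ctrl.current_contact_force(): force on the tool from outside, world axes, zero at the start.
- ctrl.current_wrist_torque(): the same for the moment, N m.
- ctrl.current_grip_width(): opening from 0.0 (shut) to 1.0 (fully open).
- ctrl.current_grasp_force(): force on a finger pad.
Only numpy, scipy, OpenCV 4.12 (cv2) and the standard library are available. Lean on these libraries where they do the work, as an engineer would, in place of code of your own. Each camera call takes 0.05 s, during which the arm holds its last target. There are 200 camera calls.

## Working session

There is one attempt and no reset: what is moved stays moved. The work goes in short steps, each a Python script; the robot and the scene stay as the last script left them, time stands still between calls to the robot, and variables do not carry over. Pictures are saved under pics/ and viewed, at most 13 in all, crops included, and the job is handed in when it is done.

```bash
mkdir -p pics
python3 - <<'E'
from bench import ctrl
import cv2
for n in("scene","top"):
    cv2.imwrite(f"pics/{n}0.png",ctrl.read_camera(n)); p=ctrl.camera_params(n); print(n,p)
print(ctrl.camera_params("wrist"),ctrl.current_eef_rot(),ctrl.current_t())
E
```

```text
scene {'fx': 433.8384744190577, 'fy': 433.8384744190577, 'cx': 286.1811045096462, 'cy': 208.82783116445378, 'pose': array([[ 0.50168642,  0.63036696, -0.59240884, -0.16900594],
       [-0.86482584,  0.38106142, -0.32690742, -0.36163122],
       [ 0.01967252,  0.67633549,  0.73633097,  1.00530453],
       [ 0.        ,  0.        ,  0.        ,  1.        ]])}
top {'fx': 471.22705270168666, 'fy': 471.22705270168666, 'cx': 281.1556922383666, 'cy': 206.35126542660183, 'pose': array([[ 0.00768412,  0.99170511, -0.12830404,  0.39426881],
       [-0.99993243,  0.00650111, -0.00963658,  0.07252425],
       [-0.00872252,  0.12836942,  0.99168806,  1.2961847 ],
       [ 0.        ,  0.        ,  0.        ,  1.        ]])}
{'fx': 325.19226210127806, 'fy': 325.19226210127806, 'cx': 275.8609330802626, 'cy': 208.99981729399792, 'T_tool_cam': array([[ 3.21361846e-04,  9.63187820e-01,  2.68829165e-01,
         7.61695203e-02],
       [ 9.99999571e-01, -5.43097873e-04,  7.50452609e-04,
        -9.70958351e-04],
       [ 8.68827361e-04,  2.68828809e-01, -9.63187581e-01,
        -1.90537759e-01],
       [ 0.00000000e+00,  0.00000000e+00,  0.00000000e+00,
         1.00000000e+00]])} [[-9.64880635e-01  2.62688432e-01 -3.83907936e-04]
 [ 2.62688692e-01  9.64880111e-01 -1.01142435e-03]
 [ 1.04735655e-04 -1.07675204e-03 -9.99999415e-01]] 0.1
```

View pics/scene0.png

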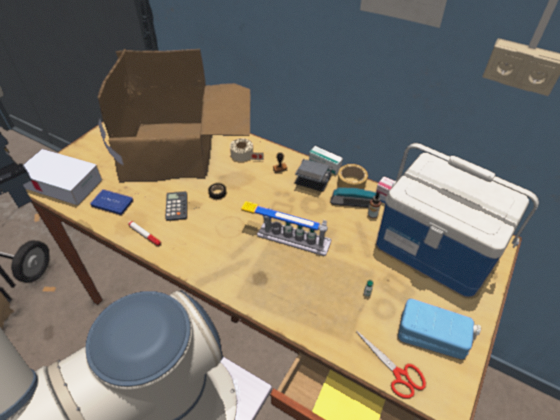

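View pics/top0.png

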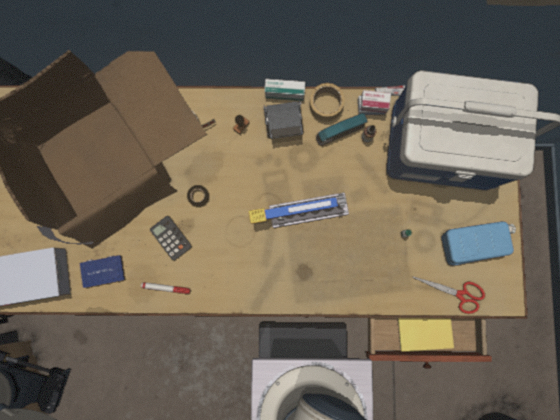

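The scene view shows the rack at about (290,228), with the tab at (249,208) and the spare vial at (369,289). The top view has the tab at (258,215), the catch at (345,203) and the vial at (406,234). Next I'll measure these.

```bash
cat > h.py <<'E'
from bench import ctrl
import cv2, numpy as np
def ray(n,u,v):
    p=ctrl.camera_params(n);T=p["pose"]
    d=T[:3,:3]@np.array([(u-p["cx"])/p["fx"],-(v-p["cy"])/p["fy"],-1]); return T[:3,3],d/np.linalg.norm(d)
def plane(n,u,v,z):
    o,d=ray(n,u,v); return o+d*(z-o[2])/d[2]
def tri(a,b):
    A=np.zeros((3,3));B=np.zeros(3);L=[ray("scene",*a),ray("top",*b)]
    for o,d in L: M=np.eye(3)-np.outer(d,d);A+=M;B+=M@o
    x=np.linalg.solve(A,B); return x,[np.linalg.norm(np.cross(x-o,d))*1e3 for o,d in L]
def blob(im,lo,hi,box):
    x0,y0,x1,y1=box; m=cv2.inRange(cv2.cvtColor(im,cv2.COLOR_BGR2HSV)[y0:y1,x0:x1],lo,hi)
    n,l,s,c=cv2.connectedComponentsWithStats(m)
    k=1+np.argmax(s[1:,4]); ys,xs=np.where(l==k); return c[k]+[x0,y0],s[k],np.c_[xs+x0,ys+y0].astype(np.float32)
E
python3 - <<'E'
from h import *
np.set_printoptions(precision=4,suppress=True)
s=cv2.imread("pics/scene0.png");t=cv2.imread("pics/top0.png")
Y=((18,120,120),(35,255,255));B=((105,120,60),(125,255,255));G=((60,60,20),(95,255,255))
bs=blob(s,*Y,(235,195,265,220));bt=blob(t,*Y,(245,200,275,230));print("tab",bs[:2],bt[:2],tri(bs[0],bt[0]),plane("top",*bt[0],.09))
bb=blob(t,*B,(255,190,350,225));r=cv2.minAreaRect(bb[2]);print("blue",r,[plane("top",*q,.088) for q in cv2.boxPoints(r)])
vs=blob(s,*G,(355,275,385,300));vt=blob(t,*G,(395,222,418,245));print("vial",vs[:2],vt[:2],tri(vs[0],vt[0]),plane("top",*vt[0],.055))
a=cv2.resize(s[195:260,235:335],None,fx=6,fy=6,interpolation=3)
b=cv2.resize(t[185:235,240:355],None,fx=5,fy=5,interpolation=3)
cv2.imwrite("pics/a.png",a[:,:600]);cv2.imwrite("pics/b.png",b)
c=np.zeros((390+250,600,3),np.uint8);c[:390]=a;c[390:,:575]=b;cv2.imwrite("pics/c.png",cv2.resize(c,(562,600)))
E
```

```text
tab (array([248.48  , 206.6857]), array([  5,   5,  20,  15, 175], dtype=int32)) (array([256.6784, 215.4322]), array([  4,   8,  17,  15, 199], dtype=int32)) (array([0.5275, 0.148 , 0.0782]), [np.float64(0.1489009155659327), np.float64(0.1489009155658422)]) [0.5263 0.1471 0.09  ]
blue ((301.2805480957031, 207.7490234375), (8.588133811950684, 71.3143310546875), 80.04937744140625) [array([0.5416, 0.1249, 0.088 ]), array([ 0.575 , -0.0567,  0.088 ]), array([ 0.5529, -0.0603,  0.088 ]), array([0.5197, 0.1208, 0.088 ])]
vial (array([369.4074, 283.2963]), array([12,  6,  6,  6, 27], dtype=int32)) (array([407.9091, 232.3636]), array([11,  8,  5,  6, 22], dtype=int32)) (array([ 0.4891, -0.2529,  0.0427]), [np.float64(0.343634415429222), np.float64(0.34363441542920625)]) [ 0.488  -0.2494  0.055 ]
```

View pics/c.png

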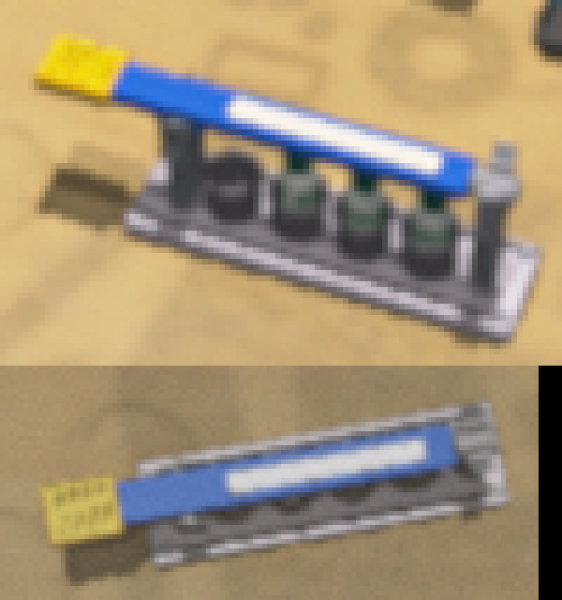

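Enlarged, the vials sit in the three cups nearest the catch, so the empty cup is the one nearest the tab (rack y = +54). The bar axis points about 10.4° from +y. I'll refine these with the wrist camera.

```bash
cat >> h.py <<'E'
def R(a): # tool y along bar direction angle a (rad from +y, toward -x), tool down
    c,s=np.cos(a),np.sin(a); return np.array([[-c,-s,0],[-s,c,0],[0,0,-1.]])
def wshot(name):
    P=np.array(ctrl.current_tool_pos());Q=np.array(ctrl.current_eef_rot()); im=ctrl.read_camera("wrist")
    cv2.imwrite(f"pics/{name}.png",im); np.savez(f"pics/{name}.npz",P=P,Q=Q); return im,P,Q
def wplane(uv,z,P,Q):
    p=ctrl.camera_params("wrist");T=p["T_tool_cam"];x=(uv[0]-p["cx"]);y=(uv[1]-p["cy"]);r=np.hypot(x,y)+1e-9;th=r/p["fx"]
    d=np.array([np.sin(th)*x/r,-np.sin(th)*y/r,-np.cos(th)]); o=P+Q@T[:3,3]; d=Q@T[:3,:3]@d
    return o+d*(z-o[2])/d[2]
np.set_printoptions(precision=4,suppress=True)
E
python3 - <<'E'
from h import *
ctrl.goto([.53,.03,.25],R(np.deg2rad(10.4))); wshot("w1"); print(ctrl.current_t(),ctrl.current_tool_pos())
E
```

```text
2.575 [0.53   0.0306 0.2499]
```

View pics/w1.png

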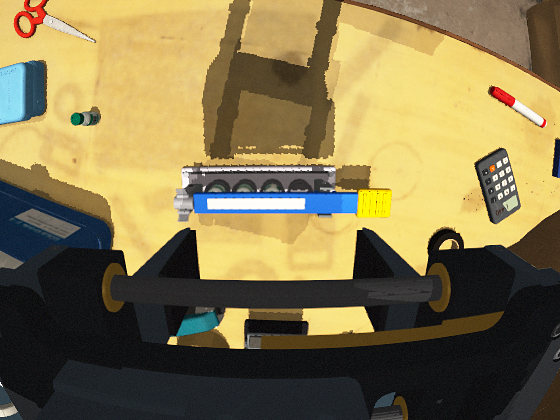

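The wrist view shows the bar along row ~203, with the pin at u≈183 and the tab at (374,203). The spare vial's cap is at (78,118). The empty cup is next to the tab end.

Run:
```python
from h import *
im=cv2.imread("pics/w1.png");z=np.load("pics/w1.npz");P,Q=z["P"],z["Q"]
w=lambda uv,h:wplane(uv,h,P,Q)
y=blob(im,(20,150,120),(35,255,255),(350,180,400,225));r=cv2.minAreaRect(y[2]);print("tab",r,w(r[0],.09),"tri-ends",[w(q,.09)[:2] for q in cv2.boxPoints(r)])
b=blob(im,(105,120,60),(125,255,255),(185,185,362,222));r=cv2.minAreaRect(b[2]);q=np.array([w(k,.088) for k in cv2.boxPoints(r)]);print("blue",r,q[:,:2],q.mean(0))
L=[np.linalg.norm(q[i]-q[(i+1)%4]) for i in range(4)];print(L)
v=blob(im,(55,80,20),(95,255,255),(60,105,105,132));print("cap",v[:2],w(v[0],.055))
# vial body+cap spans; base end far from camera nadir
m=v[2];print(m.min(0),m.max(0))
# cap in top view
t=cv2.imread("pics/top0.png");s=cv2.imread("pics/scene0.png")
cv2.imwrite("pics/d.png",np.vstack([cv2.resize(im[95:140,50:120],(560,360),interpolation=3),np.hstack([cv2.resize(t[220:250,390:425],(280,240),interpolation=3),cv2.resize(s[270:305,350:390],(280,240),interpolation=3)])]))
```

```text
tab ((372.78985595703125, 202.15267944335938), (35.920265197753906, 31.729562759399414), 3.814074993133545) [0.5227 0.1412 0.09  ] tri-ends [array([0.5438, 0.1232]), array([0.5073, 0.1166]), array([0.5016, 0.1597]), array([0.5388, 0.1675])]
blue ((275.0, 202.0), (22.0, 164.0), 90.0) [[ 0.5477 -0.0627]
 [ 0.514   0.1201]
 [ 0.5392  0.1264]
 [ 0.5735 -0.0596]] [0.5436 0.031  0.088 ]
[np.float64(0.18581273576897492), np.float64(0.02599917950192737), np.float64(0.18921737038283679), np.float64(0.026035223986729635)]
cap (array([ 76.8092, 118.6336]), array([ 11,   8,  13,  12, 131], dtype=int32)) [ 0.4856 -0.2489  0.055 ]
[ 71. 113.] [ 83. 124.]
```

View pics/d.png

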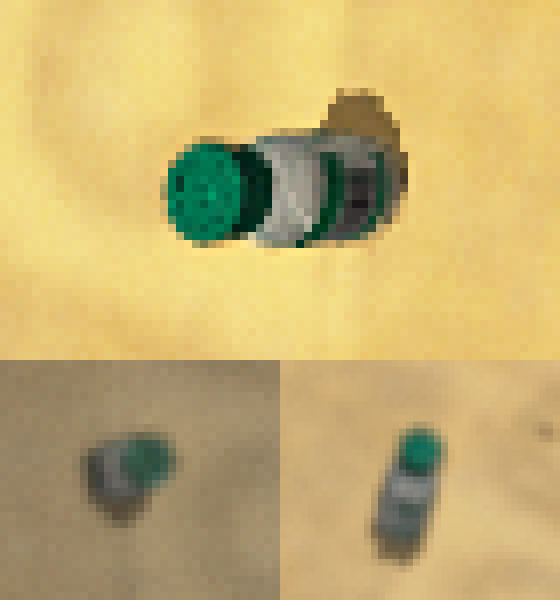

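```bash
cat >> h.py <<'E'
A=np.deg2rad(10.4); O=np.array([.5502,.0090]); D=np.array([-np.sin(A),np.cos(A)]); X=np.array([np.cos(A),np.sin(A)])
def rk(x,y,z): return np.r_[O+D*y+X*x,z]
E
python3 - <<'E'
from h import *
ctrl.command_gripper(0.0)
ctrl.goto(rk(0,.141,.12),R(A))
print(ctrl.move_l(rk(0,.141,.08),vel=.03,contact_N=3),ctrl.current_tool_pos())
z0=ctrl.current_tool_pos()[2]
for k in range(1,5):
    ctrl.move_l(rk(0,.141,z0-.004*k),vel=.03); print(ctrl.current_contact_force(),ctrl.current_tool_pos()[2])
ctrl.move_l(rk(0,.141,z0+.005),vel=.04)
ctrl.move_l(rk(-.02,.06,.25),vel=.2)
wshot("w2");s=ctrl.read_camera("scene");cv2.imwrite("pics/s2.png",s)
cv2.imwrite("pics/e.png",np.vstack([cv2.imread("pics/w2.png")[130:260,120:460],cv2.resize(s[190:265,225:340],(340,222),interpolation=3)]))
print(ctrl.current_t())
E
```

```text
False [0.5248 0.1477 0.0802]
[-0.8386 -0.1229 -0.4356] 0.07595815974056896
[-0.0349 -0.1936 -0.554 ] 0.07190818401567846
[-1.2674  2.354   1.6192] 0.06815026343492771
[-0.8222  0.4342  0.3416] 0.06391297690036377
9.1333
```

View pics/e.png

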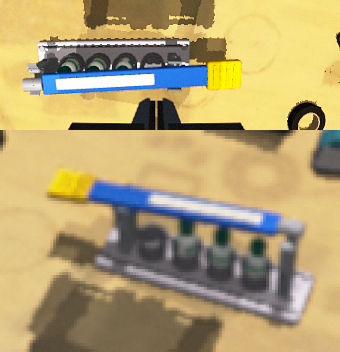

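The bar seems to have moved, with the pin end now at crop (30,87) and lower in the image. The contact force stayed low, though, so I'll look closer.

Run:
```python
from h import *
im=cv2.imread("pics/w2.png");s=cv2.imread("pics/s2.png");s0=cv2.imread("pics/scene0.png");w1=cv2.imread("pics/w1.png")
t=ctrl.read_camera("top");cv2.imwrite("pics/t2.png",t)
f=lambda i,x,y,w,h:cv2.resize(i[y:y+h,x:x+w],(400,300),interpolation=3)
cv2.imwrite("pics/f.png",np.vstack([np.hstack([f(w1,165,155,100,75),f(im,135,160,100,75)]),np.hstack([f(s0,285,205,60,45),f(s,285,205,60,45)])]))
B=((105,120,60),(125,255,255));Y=((18,120,120),(35,255,255))
z=np.load("pics/w2.npz");P,Q=z["P"],z["Q"]
for n,i,bx in(("top",cv2.imread("pics/top0.png"),(255,190,350,225)),("top",t,(255,190,350,225)),("w",im,(150,175,340,230)),("scene",s0,(250,200,325,235)),("scene",s,(250,200,325,235))):
    r=cv2.minAreaRect(blob(i,*B,bx)[2]);print(n,r,[(plane(n,*q,.088) if n!="w" else wplane(q,.088,P,Q))[:2] for q in cv2.boxPoints(r)])
bs=blob(s,*Y,(235,195,265,220));bt=blob(t,*Y,(245,200,275,230));print("tab",tri(bs[0],bt[0]),bs[0],bt[0])
```

```text
top ((301.2805480957031, 207.7490234375), (8.588133811950684, 71.3143310546875), 80.04937744140625) [array([0.5416, 0.1249]), array([ 0.575 , -0.0567]), array([ 0.5529, -0.0603]), array([0.5197, 0.1208])]Traceback (most recent call last):
  File "<stdin>", line 9, in <module>
  File "h.py", line 15, in blob
    k=1+np.argmax(s[1:,4]); ys,xs=np.where(l==k); return c[k]+[x0,y0],s[k],np.c_[xs+x0,ys+y0].astype(np.float32)
        ~~~~~~~~~^^^^^^^^^
    return _wrapfunc(a, 'argmax', axis=axis, out=out, **kwds)
    return bound(*args, **kwds)
ValueError: attempt to get argmax of an empty sequence
```

View pics/f.png

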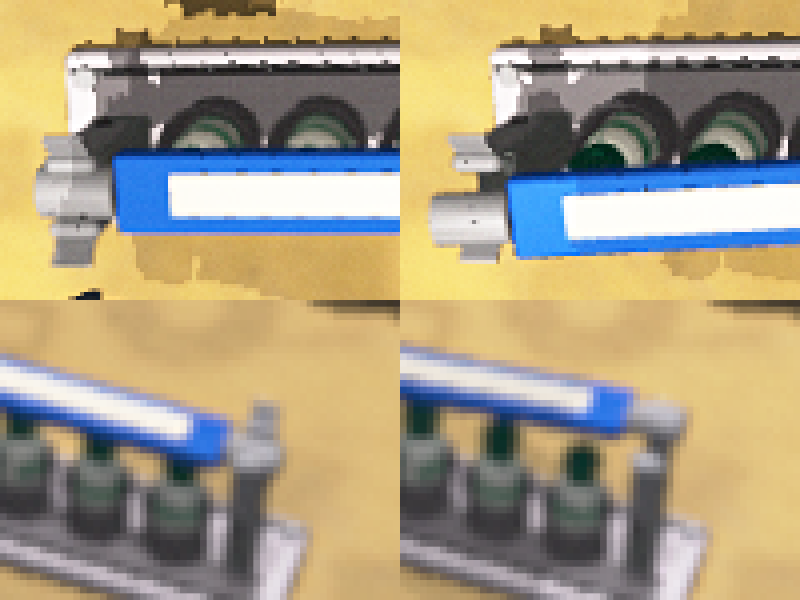

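The pin is out and resting on the far jaw. The bar has yawed slightly, so I'll measure the yaw before grasping.

Run:
```python
from h import *
im=cv2.imread("pics/w2.png");z=np.load("pics/w2.npz");P,Q=z["P"],z["Q"]
p=blob(im,(105,120,60),(125,255,255),(150,175,340,235))[2];r=cv2.minAreaRect(p);print(r)
b=cv2.boxPoints(r);b=b[np.argsort(b[:,0])];l=b[:2].mean(0);e=b[2:].mean(0)
a=wplane(l,.098,P,Q);c=wplane(e,.086,P,Q);print(a,c,np.linalg.norm(a-c),np.rad2deg(np.arctan2(-(c-a)[0],(c-a)[1])))
for q in(a,c): d=q[:2]-O;print("rack",d@X,d@D)
i1=np.load("pics/w1.npz")
```

```text
((243.84182739257812, 208.56411743164062), (23.31143569946289, 165.33880615234375), 87.22978973388672)
[ 0.5653 -0.0608  0.098 ] [0.5252 0.1231 0.086 ] 0.1886256000687701 12.291499957904684
rack 0.0022348991984077787 -0.07141778638635035
rack -0.003978436435738537 0.11672314871710089
```

Run:
```python
from h import *
from scipy.spatial.transform import Rotation as Ro
a=np.deg2rad(12.3)
ctrl.command_gripper(1.0)
q=[(ctrl.ik(rk(0,.02,.2),R(a+s)),s) for s in(np.pi/2,-np.pi/2)]
q0=np.array(ctrl.current_q()); q=[k for k in q if k[0] is not None]; print(q0,q)
s=min(q,key=lambda k:abs(np.array(k[0])-q0).max())[1]; Rg=R(a+s)
ctrl.goto(rk(0,.02,.16),Rg); print(ctrl.move_l(rk(0,.02,.078),vel=.08,contact_N=8),ctrl.current_tool_pos())
ctrl.command_gripper(0.0); print("w",ctrl.current_grip_width()*91,ctrl.current_grasp_force())
ctrl.move_l(rk(0,.02,.20),vel=.08); print(ctrl.current_contact_force(),ctrl.current_grip_width()*91)
x=np.array([np.cos(a),np.sin(a),0]); Rp=Ro.from_rotvec(x*np.deg2rad(3.8)).as_matrix()@Rg
ctrl.move_l(rk(-.13,.02,.15),vel=.15,ori=Rp)
s=ctrl.read_camera("scene");t=ctrl.read_camera("top");cv2.imwrite("pics/s3.png",s);cv2.imwrite("pics/t3.png",t)
cv2.imwrite("pics/g.png",np.hstack([cv2.resize(s[190:320,190:390],(400,260)),cv2.resize(t[180:310,210:410],(400,260))]))
print(ctrl.current_t())
```

```text
[  0.5285  16.9383  86.523   -0.0002  76.535  -99.8699] [(array([ -3.2486,  21.6333,  87.6095,  -0.    ,  70.7572, 164.4514]), 1.5707963267948966), (array([ -3.2486,  21.6333,  87.6095,  -0.    ,  70.7572, -15.5486]), -1.5707963267948966)]
False [0.5469 0.0287 0.0785]
w 0.21576635804507036 0.0
[ 0.5356 -0.2725  0.0456] 0.29206251527242194
17.3417
```

View pics/g.png

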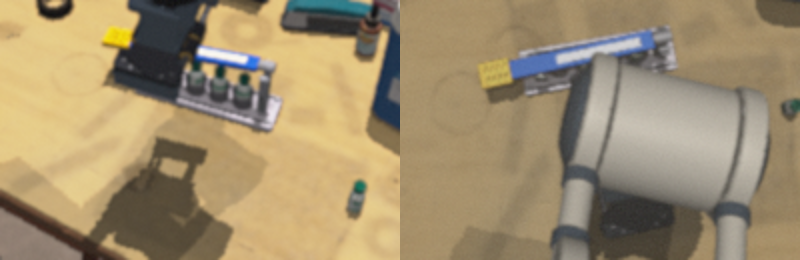

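The fingers closed on nothing, and the bar is still in the rack (tab at (495,72), pin at (660,38) in the right half). My triangulated heights also came out about 12 mm low: tab 78 instead of 90, cap 43 instead of 55. The table may sit below z = 0, so I'll probe it.

Run:
```python
from h import *
g=R(np.deg2rad(12.3)-np.pi/2)
p=rk(-.13,.02,.03); ctrl.move_l(p,vel=.2,ori=g); p[2]=-.03
print(ctrl.move_l(p,vel=.03,contact_N=4),ctrl.current_tool_pos(),ctrl.current_contact_force(),ctrl.current_t())
p[2]=.06; ctrl.move_l(p,vel=.2)
s=cv2.imread("pics/scene0.png");t=cv2.imread("pics/top0.png")
# check: red marker cap triangulation (true ~ .008)
r=((0,150,100),(6,255,255));a=blob(s,*r,(125,215,170,250));b=blob(t,*r,(165,275,200,300));print(tri(a[0],b[0]))
```

```text
True [ 0.4187  0.0052 -0.0205] [-1.3574  0.1174 14.3275] 19.5917
(array([0.3318, 0.3533, 0.004 ]), [np.float64(0.7876924857977711), np.float64(0.7876924857977918)])
```

The table is touched at TCP z ≈ -0.0195, so robot heights are 19 mm lower than nominal. I'll grasp again with that offset.

```bash
cat >> h.py <<'E'
O=O+[.002,0]; Z=-.0195
E
python3 - <<'E'
from h import *
from scipy.spatial.transform import Rotation as Ro
a=np.deg2rad(12.3);Rg=R(a-np.pi/2)
ctrl.move_l(rk(-.06,.02,.15),vel=.25); ctrl.command_gripper(1.0)
ctrl.move_l(rk(0,.02,.12),vel=.25)
print(ctrl.move_l(rk(0,.02,.078+Z),vel=.08,contact_N=8),ctrl.current_tool_pos())
ctrl.command_gripper(0.0); w=ctrl.current_grip_width()*91; print("w",w,ctrl.current_grasp_force(),ctrl.current_t())
if w>15:
    ctrl.move_l(rk(0,.02,.15),vel=.08); print(ctrl.current_contact_force(),ctrl.current_grip_width()*91)
    x=np.array([np.cos(a),np.sin(a),0]); Rp=Ro.from_rotvec(x*np.deg2rad(3.8)).as_matrix()@Rg
    ctrl.move_l(rk(-.13,.02,.10),vel=.15,ori=Rp)
    s=ctrl.read_camera("scene");cv2.imwrite("pics/s4.png",s)
    cv2.imwrite("pics/g2.png",cv2.resize(s[190:320,190:390],(600,390)))
print(ctrl.current_t())
E
```

```text
False [0.5489 0.0286 0.0589]
w 23.75886596335174 29.996684789657593 24.5083
[ 0.1601 -0.4698 -0.5166] 23.350908750199377
26.925
```

View pics/g2.png

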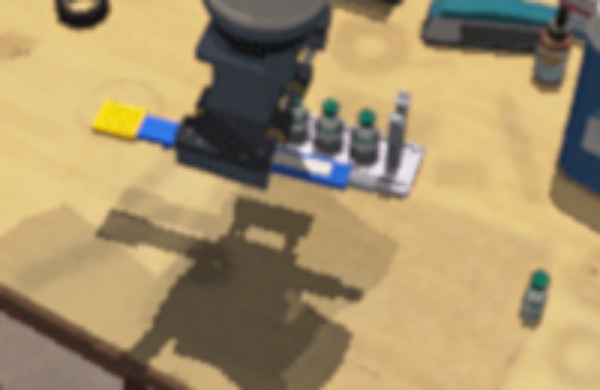

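The bar is held level in the gripper and the three vials are still in their cups. I'll lay it down, then photograph the cup and the spare vial from the same relative height.

Run:
```python
from h import *
p=rk(-.13,.02,-.023)
q=p.copy();q[2]=.03;ctrl.move_l(q,vel=.15)
print(ctrl.move_l(p,vel=.025,contact_N=3),ctrl.current_tool_pos(),ctrl.current_contact_force())
ctrl.command_gripper(0.6)
q[2]=.12;ctrl.move_l(q,vel=.2); ctrl.command_gripper(1.0)
g=R(A-np.pi/2)
ctrl.move_l(rk(0,.054,.038+.085+Z),vel=.25,ori=g); ctrl.sleep(.2); c,P,Q=wshot("cup")
ctrl.goto([.490,-.2525,.055+.085+Z],g); ctrl.sleep(.2); v,P,Q=wshot("vial")
t=ctrl.read_camera("top");cv2.imwrite("pics/t5.png",t)
print(ctrl.current_tool_pos(),ctrl.current_t())
f=lambda i,x,y,w,h:cv2.resize(i[y:y+h,x:x+w],(400,300))
cv2.imwrite("pics/h.png",np.vstack([np.hstack([c[60:360,80:480],v[60:360,80:480]]),np.hstack([f(t,220,180,200,150),np.zeros((300,400,3),np.uint8)])]))
# expected pixel of a point 85mm beyond TCP on tool axis
w=ctrl.camera_params("wrist");T=np.linalg.inv(w["T_tool_cam"]);k=T@np.array([0,0,.085,1]);th=np.arctan2(np.hypot(k[0],k[1]),-k[2]);r=np.hypot(k[0],k[1])
print(w["cx"]+th*w["fx"]*k[0]/r,w["cy"]-th*w["fx"]*k[1]/r)
x=blob(v,(55,80,20),(95,255,255),(150,80,420,340));print(x[:2],cv2.minEnclosingCircle(x[2]))
```

```text
True [ 0.4208  0.0052 -0.0193] [ 0.8055 -1.4074  3.973 ]
[ 0.4903 -0.2518  0.1205] 33.9583
276.7039024872518 206.81575252697996
(array([217.3554, 328.9662]), array([  26,  234,   83,   26, 1570], dtype=int32)) ((217.0, 333.5), 41.36735534667969)
```

View pics/h.png

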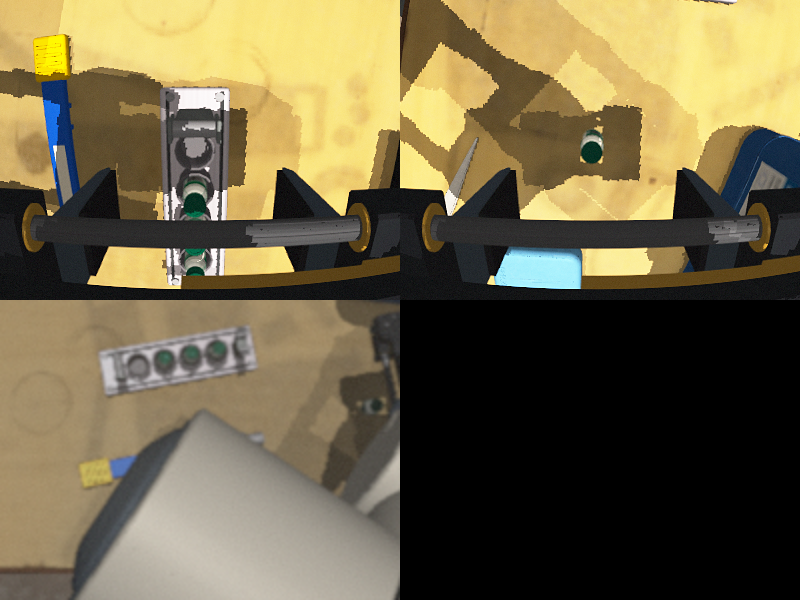

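The bar lies on the table clear of the rack. The empty cup is at about (273,211) and the spare's cap at about (272,212) in their full images, so both are within a few mm of the tool axis. I'll refine these numerically.

Run:
```python
from h import *
v=cv2.imread("pics/vial.png");c=cv2.imread("pics/cup.png")
h=cv2.cvtColor(v,cv2.COLOR_BGR2HSV)
x=blob(v,(55,80,20),(95,255,255),(250,175,300,235));print(x[:2])
print("vial col272 rows: H S V");
for r in range(184,228,1): print(r,h[r,272],end=" ")
m=cv2.inRange(h[180:230,255:290],(55,80,20),(95,255,255))>0
print();
for r in range(50):
    k=np.where(m[r])[0]
    if len(k):print(r+180,k[0]+255,k[-1]+255,int(h[r+180,k+255,2].mean()),end="; ")
g=cv2.cvtColor(c,cv2.COLOR_BGR2GRAY)
print("\ncup row211:",list(g[211,245:302]))
print("cup row205:",list(g[205,245:302]))
print("cup col273 from 180:",list(g[180:245,273]))
```

```text
(array([271.2362, 212.0058]), array([ 11,  27,  21,  21, 343], dtype=int32))
vial col272 rows: H S V
184 [ 19 139 101] 185 [ 20 138 102] 186 [ 19 129 101] 187 [ 19 127 104] 188 [ 20 110 107] 189 [33 63 85] 190 [ 79 127  56] 191 [73 58 53] 192 [75 69 59] 193 [ 76 158  63] 194 [66 54 89] 195 [ 26  34 127] 196 [ 21  30 163] 197 [ 20  28 189] 198 [ 20  30 188] 199 [ 20  28 216] 200 [ 35  22 193] 201 [ 70  74 103] 202 [ 77 211  46] 203 [ 79 153  50] 204 [ 81 255  49] 205 [ 80 213  48] 206 [ 78 255  46] 207 [ 78 190  47] 208 [ 84 222  47] 209 [ 82 222  46] 210 [ 80 190  47] 211 [ 78 228  48] 212 [ 81 193  49] 213 [ 81 222  46] 214 [ 80 224  49] 215 [ 85 207  48] 216 [ 84 222  47] 217 [ 80 209  50] 218 [ 81 221  45] 219 [ 79 218  48] 220 [ 79 245  50] 221 [ 81 249  46] 222 [ 82 255  47] 223 [35 99 59] 224 [ 20 140 100] 225 [ 19 143 112] 226 [ 20 144 110] 227 [ 20 141 112] 
190 270 274 58; 191 270 276 60; 192 270 271 58; 193 268 275 63; 194 267 277 67; 195 277 278 72; 196 279 279 67; 198 281 281 95; 202 268 275 47; 203 266 277 49; 204 265 277 48; 205 264 278 47; 206 264 279 44; 207 263 280 4
[... 2192 characters left out ...]
), np.uint8(97), np.uint8(136), np.uint8(147), np.uint8(149), np.uint8(145), np.uint8(147), np.uint8(149), np.uint8(149), np.uint8(151), np.uint8(149), np.uint8(148), np.uint8(148), np.uint8(151), np.uint8(148), np.uint8(144), np.uint8(146), np.uint8(148), np.uint8(148), np.uint8(149), np.uint8(154), np.uint8(120), np.uint8(61), np.uint8(52), np.uint8(57), np.uint8(54), np.uint8(57), np.uint8(56), np.uint8(62), np.uint8(66), np.uint8(76), np.uint8(91), np.uint8(142), np.uint8(146), np.uint8(80), np.uint8(39), np.uint8(42), np.uint8(106), np.uint8(141), np.uint8(112), np.uint8(59), np.uint8(36), np.uint8(39), np.uint8(42), np.uint8(60), np.uint8(54), np.uint8(36), np.uint8(80), np.uint8(118)]
```

The wrist scale fits a table at z = 0, with the reported TCP 19 mm beyond the real tips. On that basis the vial is 4.4 mm off in -X, and the cup is 1.6 mm off in -X and 1.9 mm in +D. I'll grasp the vial, then check where it sits in the grip.

Run:
```python
from h import *
P=np.array(ctrl.current_tool_pos()); p=P.copy(); p[:2]+=-.0044*X+.0004*D
q=p.copy();q[2]=.028+Z
print(ctrl.move_l(q,vel=.1,contact_N=8)); ctrl.command_gripper(0.0); print(ctrl.current_grip_width()*91,ctrl.current_grasp_force())
q[2]=.14; ctrl.move_l(q,vel=.25)
c=np.load("pics/cup.npz")["P"]; i=c.copy(); i[:2]+=-.0016*X+.0019*D; i[2]=.115
ctrl.move_l(i,vel=.25); print(ctrl.current_tool_pos(),i,ctrl.current_t())
im,_,_=wshot("held")
w=ctrl.camera_params("wrist");T=np.linalg.inv(w["T_tool_cam"]);k=T@np.array([0,0,-.046,1]);r=np.hypot(k[0],k[1]);th=np.arctan2(r,-k[2])
print("pred",w["cx"]+th*w["fx"]*k[0]/r,w["cy"]-th*w["fx"]*k[1]/r)
m=cv2.inRange(cv2.cvtColor(im,cv2.COLOR_BGR2HSV),(55,80,20),(95,255,255))>0
for y in range(236,312,3):
    k=np.where(m[y,235:320])[0]
    if len(k)>3:print(y,k[0]+235,k[-1]+235,end="; ")
```

```text
False
19.567733328838763 29.971083104610443
[0.5396 0.0623 0.1149] [0.5398 0.0632 0.115 ] 38.425
pred 277.2650143073132 276.13181620610897
236 273 291; 239 268 286; 242 286 290; 254 273 306; 257 266 285; 260 263 288; 263 262 289; 266 261 290; 269 259 291; 272 258 292; 275 258 293; 278 258 292; 308 274 280; 311 268 286;
```

The held cap is centred at column 275.3 against 277.3 predicted, which is 1 mm of camera bias, so I'll shift +0.9 mm in X. Now inserting.

Run:
```python
from h import *
c=np.load("pics/cup.npz")["P"]; i=c.copy(); i[:2]+=-.0007*X+.0019*D
i[2]=.058; ctrl.move_l(i,vel=.12); ctrl.sleep(.3); e=i-np.array(ctrl.current_tool_pos()); print(e)
j=i.copy(); j[2]=.0215
print(ctrl.move_l(j,vel=.025,contact_N=5),np.array(ctrl.current_tool_pos())-j,ctrl.current_contact_force(),ctrl.current_wrist_torque(),ctrl.current_t())
```

```text
[-0.0003 -0.     -0.0005]
True [0.     0.     0.0018] [-0.3163 -0.6662  7.315 ] [-0.0254  0.1913  0.0052] 40.6667
```

It bottomed out at TCP z = 0.0233 against 0.0235 expected for the cup floor, with little side force. I'll release, retreat and check.

Run:
```python
from h import *
ctrl.command_gripper(0.6)
p=np.array(ctrl.current_tool_pos());p[2]=.14;ctrl.move_l(p,vel=.12)
p=rk(0,-.02,.2);p[:2]-=.09*X;ctrl.move_l(p,vel=.2);ctrl.sleep(.2)
im,P,Q=wshot("end");s=ctrl.read_camera("scene");t=ctrl.read_camera("top");cv2.imwrite("pics/tend.png",t);cv2.imwrite("pics/send.png",s)
m=cv2.inRange(cv2.cvtColor(im,cv2.COLOR_BGR2HSV),(55,120,20),(95,255,255))
n,l,st,ce=cv2.connectedComponentsWithStats(m)
for k in range(1,n):
    if 60<st[k,4]<3000:
        w=wplane(ce[k],.069,P,Q)[:2]-O; print(st[k],w@X*1e3,w@D*1e3)
s0=cv2.imread("pics/scene0.png")
d=cv2.absdiff(cv2.GaussianBlur(s,(5,5),0),cv2.GaussianBlur(s0,(5,5),0)).max(2)
for nm,b in dict(calc=(165,190,190,220),marker=(125,218,165,248),stamp=(270,150,290,175),tape=(205,180,230,200)).items(): print(nm,d[b[1]:b[3],b[0]:b[2]].max())
f=lambda i,x,y,w,h:cv2.resize(i[y:y+h,x:x+w],(400,300),interpolation=3)
cv2.imwrite("pics/fin.png",np.hstack([f(s,220,190,120,90),f(im,80,60,400,300)]))
print(ctrl.current_t())
```

```text
[355 115  18  18 234] -2.991716046036993 54.842129307041034
[354 150  17  17 228] -3.677888552804776 19.541090743795646
[352 185  17  16 224] -3.782482407103356 -15.947103991558183
[553 190   7  23  81] 295.6758310339107 -25.103690009851892
[350 217  16  17 216] -3.932050369017677 -51.50125739816429
[476 223  21  48 456] 166.97676748512066 -71.03830663153728
calc 11
marker 12
stamp 201
tape 11
43.6417
```

View pics/fin.png

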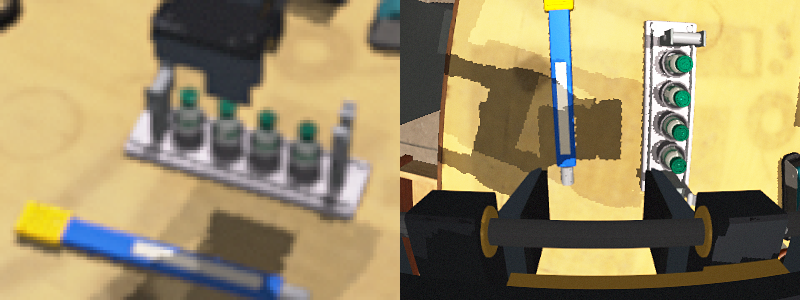

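All four caps sit in a row at even pitch and height, and the bar lies flat and clear of the rack. The only bystander difference is at the stamp, where the arm now blocks the view; it never went near it.

```bash
python3 -c "
from bench import ctrl
print(ctrl.sign_off())"
```

```text
the job is handed in; nothing more can be done
None
```

The job is handed in at about 44 s: the bar was levered out of its catch and laid flat clear of the rack, and the spare vial is fully home in the empty cup, with the other vials, calculator, marker and tape unmoved (the stamp was hidden behind the arm in the last picture, but the arm never worked near it).

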